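# Mirror the desk set for a left-handed colleague

## Robot

A 6-joint arm with a two-finger parallel gripper is mounted at the origin on the work surface; the furniture and walls round the work are solid. World frame = base frame: x ahead of the robot, y to its left, z up, the work surface at z = 0. Lengths are in m, angles in rad, forces in N, time in s.
With the tool pointing down it reaches from about 0.3 to 0.875 m from the base axis. Payload 4.2 kg.
Tool frame: the origin (TCP) lies between the finger pads; the fingertips stand 17 mm ahead of it and the grasp point (between the pads) lies 2 mm behind it; z points along the fingers, y is the line along which they close (so a half turn about z gives the same grasp; the last joint's range is limited). The gripper opens to 85 mm and grips with 20 to 120 N. Pads are 22 mm wide; open, the fingers measure 114 mm over their backs; the gripper's body (76 mm by 85 mm) begins 54 mm behind the grasp point. The pads swing forward as they close: fully open they stand 13 mm farther back than shut.
Start: joints at [1.297, 0.32, 1.565, -0, 1.257, -0.02], TCP at [0.144, 0.557, 0.224] pointing down, gripper open.
Joint ranges: [-3.11, 3.11], [-0.84, 2.01], [0.21, 2.61], [-1.34, 4.49], [0.05, 2.63], [-2.56, 2.56]. Speed limits (rad/s): [2.57, 2.57, 3.14, 3.14, 3.14, 3.14].

## Interface

Orientations are given as a 3x3 rotation matrix whose columns are the frame's x, y, z axes.
In Python, from cell import manip, read_camera, sensors gives the robot as it stands. Calls block until the motion is done:
- manip.goto(position, orientation): joint-space move of the TCP to a pose.
- manip.movel(position, rate=0.15, ori=None, force_limit=None): straight line of the TCP; ori=None keeps the orientation; rate is the mean speed in m/s. With force_limit (N) it stops when the force on the tool has changed by that much, and returns True; else False.
- manip.set_joints(angles): joint-space move.
- manip.grip(opening, squeeze=None): opening from 0.0 (shut) to 1.0 (fully open); squeeze is the grip in N (None keeps the last); returns when the fingers have stopped.
- manip.hold(seconds).
- manip.solve_ik(position, orientation): joint angles nearest the present ones, or None.
- read_camera(name): name is "side" or "top"; returns a dict with "pixels" (420x560x3 uint8, red, green, blue), "K" (3x3 intrinsics, pixels), "camera_from_world" (4x4, takes a point from world to camera coordinates). Camera axes: x right, y up, looking along -z (the intrinsics and any distortion apply to the point x, -y, -z); pixel columns grow to the right and rows downward; lengths in m; the calibration is good to about 2 mm. A picture is of the moment at which its call begins. There is no depth.
A pose or a line that the arm cannot do raises manip.PlanningError and nothing moves.
- manip.sign_off(): hands the job in; it is judged then, once.
Readings, each from a call of its own:
- sensors.read_time(): time.
- sensors.read_joint_positions(): joint angles.
- sensors.read_qd(): joint speeds.
- sensors.read_joint_torque(): joint torques, N m.
- sensors.read_position(): TCP position.
- sensors.read_ee_rot(): TCP orientation.
- sensors.read_ft_force(): force on the tool from outside, world axes, zero at the start.
- sensors.read_torque(): the same for the moment, N m.
- sensors.read_gripper_width(): opening from 0.0 (shut) to 1.0 (fully open).
- sensors.read_finger_force(): force on a finger pad.
Only numpy, scipy, OpenCV 4.12 (cv2) and the standard library are available. Lean on these libraries where they do the work, as an engineer would, in place of code of your own. Each camera call takes 0.05 s, during which the arm holds its last target. There are 200 camera calls.

## Task

A left-handed colleague is taking over this desk: move the four things out of the row of white bins into the four compartments of the bamboo organiser, one to each, in reverse order, so that what stands at the left end of the bins comes to the right end of the organiser, what is second from the left comes second from the right, and so on. Keep every one of them upright all the way, and leave each standing on the floor of its compartment.

Things in the scene. Friction and masses are not known exactly. Their poses are not given: they have to be found in the camera images.
- rubber_stamp: wooden hand stamp standing on its red rubber: block 24 x 60 mm and 16 mm high, on it a turned upright handle 24 mm thick to 65 mm above the underside. Origin at the centre of the underside, y along the 60 mm of the block, z up the handle. At the start its long side lies front to back in its bin, give or take 0.15 rad.
- ink_bottle: dark round ink bottle: body 44 mm in diameter up to 40 mm, black cap 28 mm in diameter from there to 56 mm. Origin at the centre of the underside, z up.
- glue_stick: upright glue stick, a plain cylinder 28 mm in diameter and 86 mm high. Origin at the centre of the underside, z up.
- dropper_bottle: brown dropper bottle with a pale label and a black rubber bulb: body 32 mm in diameter up to 62 mm, collar 24 mm in diameter to 77 mm, bulb 12 mm in diameter to 102 mm. Origin at the centre of the underside, z up.
- bin_stamp: one of four alike open white plastic bins standing side by side in the steel tray, fixed: 84 (x) x 62 (y) x 24 mm outside, walls and floor 2 mm; this is the one in which the rubber stamp stands at the start. Origin under the centre of its floor (3 mm above the desk), x toward the back, y along the row to the robot's left, z up.
- bin_ink: one of four alike open white plastic bins standing side by side in the steel tray, fixed: 84 (x) x 62 (y) x 24 mm outside, walls and floor 2 mm; this is the one in which the ink bottle stands at the start. Origin under the centre of its floor (3 mm above the desk), x toward the back, y along the row to the robot's left, z up.
- bin_glue: one of four alike open white plastic bins standing side by side in the steel tray, fixed: 84 (x) x 62 (y) x 24 mm outside, walls and floor 2 mm; this is the one in which the glue stick stands at the start. Origin under the centre of its floor (3 mm above the desk), x toward the back, y along the row to the robot's left, z up.
- bin_dropper: one of four alike open white plastic bins standing side by side in the steel tray, fixed: 84 (x) x 62 (y) x 24 mm outside, walls and floor 2 mm; this is the one in which the dropper bottle stands at the start. Origin under the centre of its floor (3 mm above the desk), x toward the back, y along the row to the robot's left, z up.
- tray: shallow steel tray, fixed, 92 (x) x 264 (y) x 12 mm, holding the four bins in a row, centres at y = +96, +32, -32 and -96 mm in its frame; bin rims 27 mm, bin floors (where the things stand) 5 mm above the desk. Origin under its centre, on the desk; x toward the back, y to the robot's left, z up. On the left or right of the desk, turned 0.1 to 0.38 rad about z.
- organiser: one-piece bamboo organiser, fixed, 88 (x) x 260 (y) mm: four open compartments in a row, each 80 (x) x 60 (y) mm inside, centres at y = +96, +32, -32, -96 mm; floor 3 mm above the desk; back and end walls to 26 mm, front 20 mm, partitions 21 mm, 4 mm thick. Origin under its centre, on the desk; x toward the back, y to the robot's left, z up. On the side away from the tray, turned 0.1 to 0.38 rad.
There are look-alikes about, which are no part of the job. There is more than one size of the ink_bottle; the job needs the smaller.

How it is judged:
At the end, for the whole second after the job is handed in: Each thing stands upright (within 7 degrees) on the floor (within 4 mm) of the compartment that mirrors its bin: leftmost bin to rightmost compartment and so on; its origin within 20 mm of the compartment's centre along the row and 28 mm across it; all released and at rest (((y of bin_stamp in the frame of tray between 0.081 and 0.111 m and y of rubber_stamp in the frame of organiser between -0.116 and -0.076 m) or (y of bin_stamp in the frame of tray between 0.017 and 0.047 m and y of rubber_stamp in the frame of organiser between -0.052 and -0.012 m) or (y of bin_stamp in the frame of tray between -0.047 and -0.017 m and y of rubber_stamp in the frame of organiser between 0.012 and 0.052 m) or (y of bin_stamp in the frame of tray between -0.111 and -0.081 m and y of rubber_stamp in the frame of organiser between 0.076 and 0.116 m)) and x of rubber_stamp in the frame of organiser between -0.028 and 0.028 m and z of rubber_stamp in the frame of organiser between -0.001 and 0.007 m and angle between each of rubber_stamp, ink_bottle, glue_stick, dropper_bottle's own z axis and vertical below 0.12 rad and linear speed of each of rubber_stamp, ink_bottle, glue_stick, dropper_bottle below 0.02 m/s and angular speed of each of rubber_stamp, ink_bottle, glue_stick, dropper_bottle below 0.2 rad/s and contact force between the fingers and rubber_stamp below 0.05 N and ((y of bin_ink in the frame of tray between 0.081 and 0.111 m and y of ink_bottle in the frame of organiser between -0.116 and -0.076 m) or (y of bin_ink in the frame of tray between 0.017 and 0.047 m and y of ink_bottle in the frame of organiser between -0.052 and -0.012 m) or (y of bin_ink in the frame of tray between -0.047 and -0.017 m and y of ink_bottle in the frame of organiser between 0.012 and 0.052 m) or (y of bin_ink in the frame of tray between -0.111 and -0.081 m and y of ink_bottle in the frame of organiser between 0.076 and 0.116 m)) and x of ink_bottle in the frame of organiser between -0.028 and 0.028 m and z of ink_bottle in the frame of organiser between -0.001 and 0.007 m and contact force between the fingers and ink_bottle below 0.05 N and ((y of bin_glue in the frame of tray between 0.081 and 0.111 m and y of glue_stick in the frame of organiser between -0.116 and -0.076 m) or (y of bin_glue in the frame of tray between 0.017 and 0.047 m and y of glue_stick in the frame of organiser between -0.052 and -0.012 m) or (y of bin_glue in the frame of tray between -0.047 and -0.017 m and y of glue_stick in the frame of organiser between 0.012 and 0.052 m) or (y of bin_glue in the frame of tray between -0.111 and -0.081 m and y of glue_stick in the frame of organiser between 0.076 and 0.116 m)) and x of glue_stick in the frame of organiser between -0.028 and 0.028 m and z of glue_stick in the frame of organiser between -0.001 and 0.007 m and contact force between the fingers and glue_stick below 0.05 N and ((y of bin_dropper in the frame of tray between 0.081 and 0.111 m and y of dropper_bottle in the frame of organiser between -0.116 and -0.076 m) or (y of bin_dropper in the frame of tray between 0.017 and 0.047 m and y of dropper_bottle in the frame of organiser between -0.052 and -0.012 m) or (y of bin_dropper in the frame of tray between -0.047 and -0.017 m and y of dropper_bottle in the frame of organiser between 0.012 and 0.052 m) or (y of bin_dropper in the frame of tray between -0.111 and -0.081 m and y of dropper_bottle in the frame of organiser between 0.076 and 0.116 m)) and x of dropper_bottle in the frame of organiser between -0.028 and 0.028 m and z of dropper_bottle in the frame of organiser between -0.001 and 0.007 m and contact force between the fingers and dropper_bottle below 0.05 N); the robot touches nothing.
It fails at once if one of the four things tipped over (more than 45 degrees) (angle between any of rubber_stamp, ink_bottle, glue_stick, dropper_bottle's own z axis and vertical above 0.785 rad).
It also fails if it takes over 106 s, if anything falls off the work surface, if the arm or the gripper's body presses on something with over 40 N, if the wrist force passes 120 N, or if a joint passes its speed limit or range.

## Working session

There is one attempt and no reset: what is moved stays moved. The work goes in short steps, each a Python script; the robot and the scene stay as the last script left them, time stands still between calls to the robot, and variables do not carry over. Pictures are saved under pics/ and viewed, at most 14 in all, crops included, and the job is handed in when it is done.

```bash
ls; mkdir -p pics; python3 - <<'E'
from cell import manip, read_camera, sensors
import cv2,numpy as np
for n in("top","side"):
    c=read_camera(n); cv2.imwrite(f"pics/{n}0.png",c["pixels"][:,:,::-1]); print(n,c["K"].tolist(),np.round(c["camera_from_world"],3).tolist(),[k for k in c])
print(sensors.read_time(), sensors.read_ee_rot())
E
```

```text
pics
top [[395.57046831909787, 0.0, 275.102059499465], [0.0, 395.57046831909787, 207.95055533462644], [0.0, 0.0, 1.0]] [[-0.024, -1.0, 0.001, 0.004], [0.994, -0.024, 0.105, -0.499], [-0.104, 0.004, 0.995, -0.972], [0.0, 0.0, 0.0, 1.0]] ['pixels', 'K', 'camera_from_world']
side [[420.25116663687083, 0.0, 276.8294685158437], [0.0, 420.25116663687083, 201.4634294246224], [0.0, 0.0, 1.0]] [[-0.989, -0.149, -0.018, 0.486], [0.075, -0.596, 0.8, -0.08], [-0.13, 0.789, 0.6, -0.887], [0.0, 0.0, 0.0, 1.0]] ['pixels', 'K', 'camera_from_world']
0.1 [[-9.67973055e-01  2.51053672e-01 -4.67129777e-04]
 [ 2.51054100e-01  9.67971778e-01 -1.57337244e-03]
 [ 5.71675125e-05 -1.64025697e-03 -9.99998653e-01]]
```

View pics/top0.png

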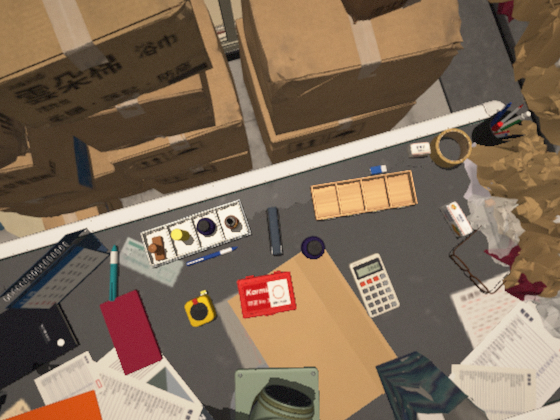

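View pics/side0.png

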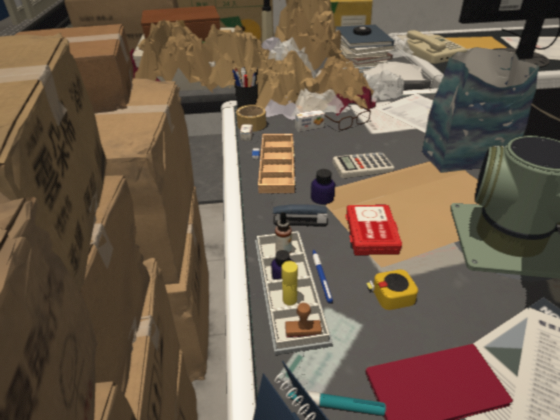

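The top view shows the tray row: stamp (157,245), glue (180,236), ink (207,226) and dropper (232,222). The organiser is at (364,195). Things that could be taken for the ink bottle are the large one on the desk at (313,246) and the one in the bin at (207,226). The job needs the smaller, so the one in the bin. Dark stapler at (275,230) and the pen cup at (490,130) are clutter. I'll check this in close crops.

```bash
cat > h.py <<'E'
import numpy as np, cv2
from cell import manip, read_camera, sensors
def ray(c,u,v):
    T=c["camera_from_world"];R=T[:3,:3];o=-R.T@T[:3,3];K=c["K"]
    d=R.T@np.array([(u-K[0,2])/K[0,0],-(v-K[1,2])/K[1,1],-1.]);return o,d/np.linalg.norm(d)
def onz(c,u,v,z):
    o,d=ray(c,u,v);return (o+d*(z-o[2])/d[2])
def proj(c,p):
    q=c["camera_from_world"][:3,:3]@np.asarray(p,float)+c["camera_from_world"][:3,3];K=c["K"]
    return K[0,0]*q[0]/-q[2]+K[0,2],K[1,1]*-q[1]/-q[2]+K[1,2]
def tri(a,b):
    (o1,d1),(o2,d2)=a,b
    s=np.linalg.lstsq(np.c_[d1,-d2],o2-o1,rcond=None)[0]
    p,q=o1+s[0]*d1,o2+s[1]*d2;return (p+q)/2,np.linalg.norm(p-q)
E
python3 - <<'E'
import cv2
t=cv2.imread("pics/top0.png");s=cv2.imread("pics/side0.png")
def crop(im,x,y,w,h,k,n):cv2.imwrite(n,cv2.resize(im[y:y+h,x:x+w],None,fx=k,fy=k,interpolation=cv2.INTER_CUBIC))
crop(t,130,190,130,80,6,"pics/ctray.png");crop(t,300,160,130,70,6,"pics/corg.png");crop(s,235,120,110,240,2.5,"pics/cside.png")
E
```

```text
(no output)
```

View pics/ctray.png

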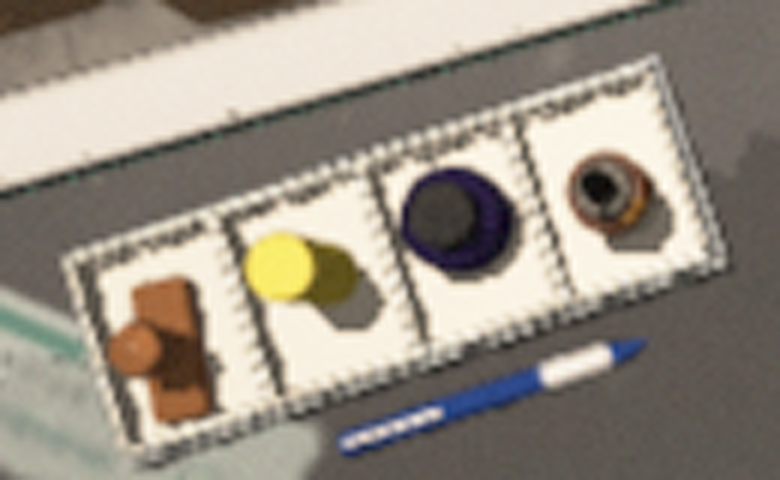

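View pics/corg.png

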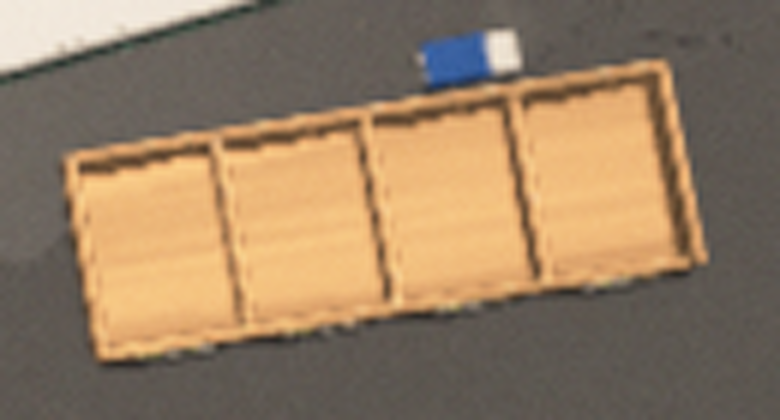

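View pics/cside.png

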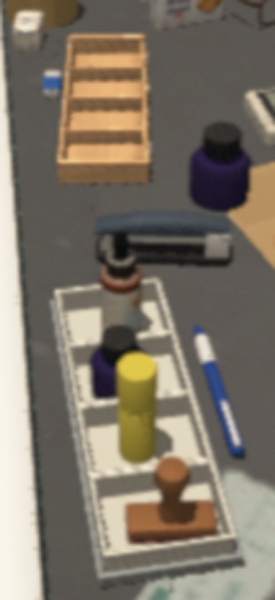

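Both crops confirm it: the smaller ink bottle stands in the third bin, the organiser is empty, and the row from the left is stamp, glue, ink, dropper. Now the poses.

```bash
cat > meas.py <<'E'
from h import *
from scipy.optimize import least_squares
t=read_camera("top");s=read_camera("side")
T=lambda U,V,o,k:(o[0]+(U+.5)/k-.5,o[1]+(V+.5)/k-.5)
tr=lambda U,V:T(U,V,(130,190),6); og=lambda U,V:T(U,V,(300,160),6); sd=lambda U,V:T(U,V,(235,120),2.5)
def fit(pts,loc):
    W=np.array(pts)[:,:2];L=np.array(loc)
    f=lambda q:((L@np.array([[np.cos(q[2]),np.sin(q[2])],[-np.sin(q[2]),np.cos(q[2])]])+q[:2])-W).ravel()
    r=least_squares(f,[*W.mean(0),.2]);return r.x,np.round(r.fun.reshape(-1,2)*1000,1)
# bins rim corners z=.027 : backL, backR, frontR, frontL
P=[onz(t,*tr(*p),.027) for p in[(65,258),(655,60),(725,265),(145,458)]]
tp,e=fit(P,[(.042,.127),(.042,-.127),(-.042,-.127),(-.042,.127)]);print("tray",tp.round(4),e.tolist())
P=[onz(t,*og(*p),z) for p,z in[((65,157),.026),((667,62),.026),((706,262),.023),((100,360),.023)]]
op,e=fit(P,[(.044,.13),(.044,-.13),(-.044,-.13),(-.044,.13)]);print("org",op.round(4),e.tolist())
tops=dict(stamp=((134,347),(173,466),.070),glue=((280,267),(137,366),.091),ink=((443,213),(118,338),.061),drop=((600,185),(121,238),.107))
def loc(p,q): d=p[:2]-q[:2];c,si=np.cos(q[2]),np.sin(q[2]);return np.array([c*d[0]+si*d[1],-si*d[0]+c*d[1]])
for n,(a,b,z) in tops.items():
    p=onz(t,*tr(*a),z);m,g=tri(ray(t,*tr(*a)),ray(s,*sd(*b)))
    print(n,p.round(4),"tri",m.round(4),round(g,4),"in tray",loc(p,tp).round(4))
P=[onz(t,*tr(*p),.021)[:2] for p in[(135,290),(187,280),(208,408),(158,420)]]
P=np.array(P);ax=P[:2].mean(0)-P[2:].mean(0);print("block",P.mean(0).round(4),np.linalg.norm(ax),np.linalg.norm(P[0]-P[1]),"yaw of long axis",np.arctan2(ax[1],ax[0]))
for p in[(450,215+5)]:print("ink body",onz(t,*tr(460,219),.035))
E
python3 meas.py
```

```text
tray [0.4407 0.192  0.3057] [[-2.0, -5.4], [-3.0, -0.3], [3.8, 2.4], [1.3, 3.4]]
org [ 0.5277 -0.2331  0.1362] [[0.4, 0.0], [0.9, -0.4], [-0.7, 0.1], [-0.6, 0.2]]
stamp [0.4064 0.2888 0.07  ] tri [0.4049 0.289  0.0692] 0.003 in tray [-0.0036  0.1026]
glue [0.4359 0.2257 0.091 ] tri [0.4352 0.2256 0.0909] 0.0014 in tray [0.0055 0.0335]
ink [0.4574 0.1673 0.061 ] tri [0.4568 0.1677 0.0586] 0.0016 in tray [ 0.0085 -0.0286]
drop [0.4638 0.0987 0.107 ] tri [0.4636 0.0995 0.0986] 0.0016 in tray [-0.0061 -0.096 ]
block [0.4057 0.2881] 0.05475710198714533 0.022068042940154953 yaw of long axis 0.17568851398605556
ink body [0.45648762 0.16496164 0.035     ]
```

Residuals fit the known sizes and heights. Stamp first.

```bash
cat >> h.py <<'E'
ORG=np.array([.5277,-.2331,.1362])
def ori(yaw):
    y=np.array([np.cos(yaw),np.sin(yaw),0]);z=np.array([0,0,-1.]);return np.c_[np.cross(y,z),y,z]
def best(p,yaw):
    q0=sensors.read_joint_positions();c=[]
    for k in(0,np.pi):
        q=manip.solve_ik(p,ori(yaw+k))
        if q is not None:c.append((abs(np.array(q)[5]),ori(yaw+k)))
    return min(c,key=lambda a:a[0])[1]
SAFE=.24
def pick(xy,yaw,z,op,squeeze=50):
    xy=list(xy)
    R=best(xy+[SAFE],yaw);manip.goto(xy+[SAFE],R);manip.grip(op)
    hit=manip.movel(xy+[z],rate=.12,force_limit=10)
    print("down",hit,np.round(sensors.read_position(),4))
    if hit: return False
    manip.grip(0.,squeeze);print("width mm",85*sensors.read_gripper_width(),"pad",sensors.read_finger_force())
    manip.movel(xy+[SAFE],rate=.15)
    print("lifted width",85*sensors.read_gripper_width(),"t",sensors.read_time(),"F",np.round(sensors.read_ft_force(),1));return True
def place(ly,z,op,lx=0.,dyaw=0.):
    c,s=np.cos(ORG[2]),np.sin(ORG[2]);xy=[ORG[0]+c*lx-s*ly,ORG[1]+s*lx+c*ly]
    R=best(xy+[SAFE],ORG[2]+dyaw);manip.goto(xy+[SAFE],R)
    print("a",manip.movel(xy+[z+.012],rate=.15,force_limit=15))
    print("b",manip.movel(xy+[z-.003],rate=.03,force_limit=4),np.round(sensors.read_position(),4),"want",z)
    manip.grip(op);manip.movel(xy+[SAFE],rate=.15);print("t",sensors.read_time())
E
python3 - <<'E'
from h import *
for p,y in(([.406,.2885,.24],.176),([.464,.099,.24],.306),([.514,-.138,.05],.136),([.54,-.328,.05],.136)): print(best(p,y)[:,1])
print(pick((.406,.2885),.176,.050,.6))
c=read_camera("side");cv2.imwrite("pics/s1.png",c["pixels"][:,:,::-1])
E
```

```text
[0.98455194 0.17509278 0.        ]
[0.95354618 0.30124687 0.        ]
[0.99076625 0.13558114 0.        ]
[0.99076625 0.13558114 0.        ]
down False [0.4064 0.2888 0.0506]
width mm 19.705667255783442 pad 48.83451806386063
lifted width 19.988725582588962 t 5.5833 F [-0.5  0.3 -0.7]
True
```

View pics/s1.png

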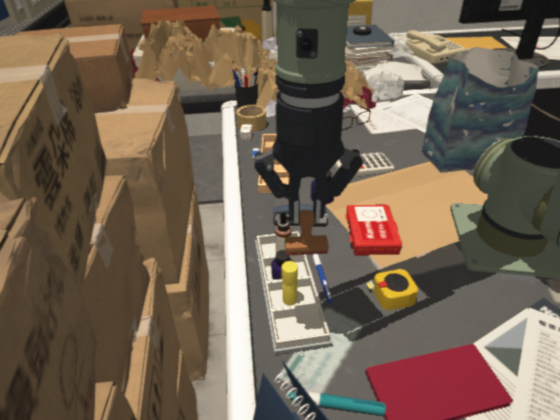

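The picture shows the stamp held upright at (306,245), with the other three undisturbed. I'll place it in the rightmost compartment, then pick and place the glue.

```bash
python3 - <<'E'
from h import *
place(-.096,.048,.55)
if pick((.4357,.2257),.306,.060,.6): place(-.032,.058,.6)
c=read_camera("top");cv2.imwrite("pics/t2.png",c["pixels"][:,:,::-1])
E
```

```text
a False
b True [ 0.5406 -0.3284  0.0486] want 0.048
t 11.475
down False [0.4362 0.2259 0.0606]
width mm 25.80862134476517 pad 49.022095799446106
lifted width 26.038628160974262 t 17.075 F [-0.1 -0.4 -1.2]
a False
b True [ 0.5322 -0.2649  0.0587] want 0.058
t 22.325
```

View pics/t2.png

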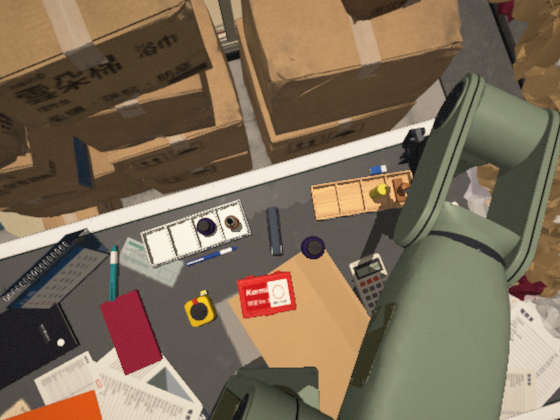

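Glue stands upright at (381,190) and the stamp at (402,187). Next the ink and the dropper.

```bash
python3 - <<'E'
from h import *
if pick((.457,.1663),.306,.046,.75): 
    place(.032,.044,.72)
    if pick((.4638,.099),.306,.060,.65): place(.096,.058,.62)
    manip.goto([.35,.1,.3],best([.35,.1,.3],0.)) 
for n in("top","side"):
    c=read_camera(n);cv2.imwrite(f"pics/{n}3.png",c["pixels"][:,:,::-1])
E
```

```text
down False [0.4574 0.1665 0.0465]
width mm 24.791215757121602 pad 48.86479139328003
lifted width 25.21488837930718 t 27.925 F [ 0.  -0.4 -0.7]
a False
b True [ 0.5235 -0.2015  0.0446] want 0.044
t 33.0167
down False [0.4643 0.0991 0.0606]
width mm 21.123477467608975 pad 47.65163180200034
lifted width 21.017787036124016 t 37.825 F [ 0.7  0.3 -0.8]
a False
b True [ 0.515  -0.1381  0.0585] want 0.058
t 42.2583
```

View pics/top3.png

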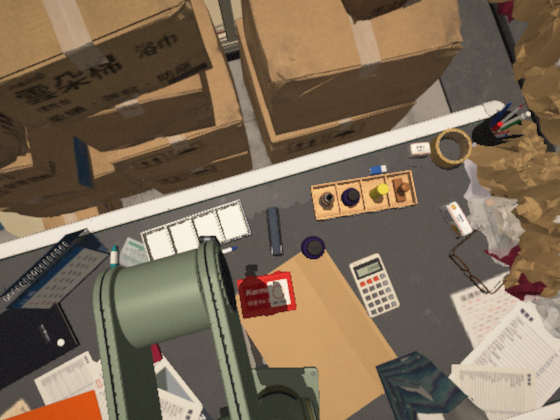

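View pics/side3.png

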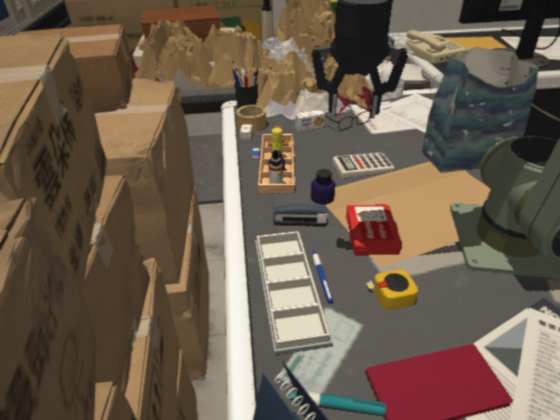

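All four stand in the organiser: dropper (327,200), ink (350,197), glue (381,190), stamp (402,187). The bins are empty. One close crop to check that they're upright and well placed.

```bash
python3 - <<'E'
import cv2,numpy as np
t=cv2.imread("pics/top3.png");s=cv2.imread("pics/side3.png")
f=lambda im,x,y,w,h,k:cv2.resize(im[y:y+h,x:x+w],None,fx=k,fy=k,interpolation=cv2.INTER_CUBIC)
a=f(t,300,160,130,70,4);b=f(s,245,115,65,80,3.5)
o=np.zeros((280,750,3),np.uint8);o[:a.shape[0],:a.shape[1]]=a;o[:b.shape[0],520:520+b.shape[1]]=b;cv2.imwrite("pics/fin.png",o)
E
```

```text
(no output)
```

View pics/fin.png

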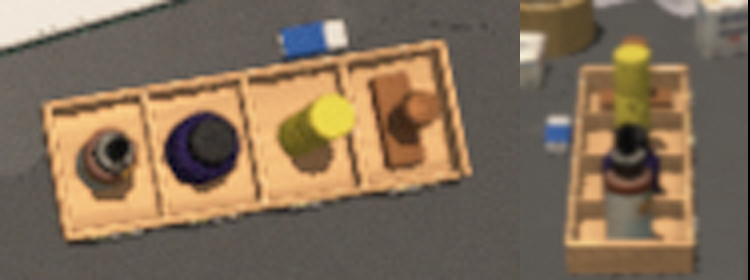

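```bash
python3 - <<'E'
from h import *
c=read_camera("top")
for n,xy,h in(("glue",(.5322,-.2649),.089),("stamp",(.5406,-.3284),.068),("ink",(.5235,-.2015),.059),("drop",(.515,-.1381),.105)):
    u,v=proj(c,[*xy,h]);print(n,"expected top in crop",(round((u-300)*4),round((v-160)*4)))
E
```

```text
glue expected top in crop (332, 114)
stamp expected top in crop (427, 104)
ink expected top in crop (216, 138)
drop expected top in crop (124, 145)
```

Seen tops are (333,117), (424,107), (212,142) and (118,150), all within about 2 px of upright predictions.

```bash
python3 -c "
from h import *
print(manip.sign_off(), sensors.read_time())"
```

```text
the job is handed in; nothing more can be done
the job is handed in; nothing more can be done
```

All four things stand upright in the organiser in reverse order (dropper, ink, glue, stamp from the left), and the job is handed in; the last clock reading, after the final placing, was 42 s of the 106 s allowed.

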